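# Deal relish jars round the dinner trays

## Task

Deal out the two red-capped relish jars, one per tray in turn: put one onto the blue tray first, then the other onto the wooden tray, so that each tray ends up with one jar. Set each jar down gently, without dropping it, so that it stands upright on the floor of its tray, and let go.

Things in the scene. Friction and masses are not known exactly. Their poses are not given: they have to be found in the camera images.
- jar_a_mid (a point): First relish jar (both alike, either may go first): closed, round, upright, red-brown with a white band and a RED cap, 52 mm in diameter, 70 mm tall, 0.13 to 0.25 kg, loose on the ledge (height 0). This point: its centre, 35 mm above its underside, z up its axis. The same jar with a YELLOW cap is mustard, not relish; it stands in the same row, jars at least 110 mm apart, centre to centre.
- jar_b_mid (a point): Second relish jar (both alike, either may go first): closed, round, upright, red-brown with a white band and a RED cap, 52 mm in diameter, 70 mm tall, 0.13 to 0.25 kg, loose on the ledge (height 0). This point: its centre, 35 mm above its underside, z up its axis. The same jar with a YELLOW cap is mustard, not relish; it stands in the same row, jars at least 110 mm apart, centre to centre.
- blue_tray_in (a point): The blue plastic tray: open, 140 x 180 mm outside, 16 mm high, walls and floor 5 mm thick (inside 130 x 170 mm), fixed to the ledge, empty at the start. This point: centre of the inner floor (5 mm above the ledge), x along the short side, y along the long side. It lies left or right, turned by up to 17 degrees.
- wood_tray_in (a point): The brown wooden tray: open, 140 x 180 mm outside, 16 mm high, walls and floor 5 mm thick (inside 130 x 170 mm), fixed to the ledge, empty at the start. This point: centre of the inner floor (5 mm above the ledge), x along the short side, y along the long side. It lies left or right, turned by up to 17 degrees.
There are look-alikes about, which are no part of the job. What is shaped like the part that bears jar_a_mid but black, green or turquoise is not meant.

How it is judged:
On the way:
1. a relish jar stands upright in the blue tray, released and at rest, before the other is on the wooden tray (((x of jar_a_mid in the frame of blue_tray_in between -0.045 and 0.045 m and y of jar_a_mid in the frame of blue_tray_in between -0.065 and 0.065 m and z of jar_a_mid in the frame of blue_tray_in between 0.025 and 0.045 m and angle between jar_a_mid's own z axis and vertical below 0.17 rad and contact force between jar_a and the fingers below 0.1 N and linear speed of jar_a below 0.03 m/s and not (x of jar_b_mid in the frame of wood_tray_in between -0.045 and 0.045 m and y of jar_b_mid in the frame of wood_tray_in between -0.065 and 0.065 m and z of jar_b_mid in the frame of wood_tray_in between 0.025 and 0.045 m and angle between jar_b_mid's own z axis and vertical below 0.17 rad)) or (x of jar_b_mid in the frame of blue_tray_in between -0.045 and 0.045 m and y of jar_b_mid in the frame of blue_tray_in between -0.065 and 0.065 m and z of jar_b_mid in the frame of blue_tray_in between 0.025 and 0.045 m and angle between jar_b_mid's own z axis and vertical below 0.17 rad and contact force between jar_b and the fingers below 0.1 N and linear speed of jar_b below 0.03 m/s and not (x of jar_a_mid in the frame of wood_tray_in between -0.045 and 0.045 m and y of jar_a_mid in the frame of wood_tray_in between -0.065 and 0.065 m and z of jar_a_mid in the frame of wood_tray_in between 0.025 and 0.045 m and angle between jar_a_mid's own z axis and vertical below 0.17 rad)))), for 0.2 s.
At the end, for the whole second after the job is handed in: One red-capped jar stands in the blue tray and the other in the wooden tray, either way round: each flat on the inner floor within the rim (centre within 45 mm of the tray's centre along its short side and 65 mm along its long side), upright to 10 degrees, released and at rest (((x of jar_a_mid in the frame of blue_tray_in between -0.045 and 0.045 m and y of jar_a_mid in the frame of blue_tray_in between -0.065 and 0.065 m and z of jar_a_mid in the frame of blue_tray_in between 0.025 and 0.045 m and angle between each of jar_a_mid, jar_b_mid's own z axis and vertical below 0.17 rad and contact force between each of jar_a, jar_b and the fingers below 0.1 N and linear speed of each of jar_a, jar_b below 0.03 m/s and x of jar_b_mid in the frame of wood_tray_in between -0.045 and 0.045 m and y of jar_b_mid in the frame of wood_tray_in between -0.065 and 0.065 m and z of jar_b_mid in the frame of wood_tray_in between 0.025 and 0.045 m) or (x of jar_b_mid in the frame of blue_tray_in between -0.045 and 0.045 m and y of jar_b_mid in the frame of blue_tray_in between -0.065 and 0.065 m and z of jar_b_mid in the frame of blue_tray_in between 0.025 and 0.045 m and angle between each of jar_b_mid, jar_a_mid's own z axis and vertical below 0.17 rad and contact force between each of jar_b, jar_a and the fingers below 0.1 N and linear speed of each of jar_b, jar_a below 0.03 m/s and x of jar_a_mid in the frame of wood_tray_in between -0.045 and 0.045 m and y of jar_a_mid in the frame of wood_tray_in between -0.065 and 0.065 m and z of jar_a_mid in the frame of wood_tray_in between 0.025 and 0.045 m))); the robot touches nothing.
It fails at once if a relish jar is dropped or knocked: it moves faster than 0.5 m/s (a fall of about 13 mm) with no finger touching it ((contact force between jar_a and the fingers below 0.01 N and linear speed of jar_a above 0.5 m/s) or (contact force between jar_b and the fingers below 0.01 N and linear speed of jar_b above 0.5 m/s)).
It also fails if it takes over 54 s, if anything falls off the work surface, if the arm or the gripper's body presses on something with over 40 N, if the wrist force passes 120 N, or if a joint passes its speed limit or range.

## Robot

A 6-joint arm with a two-finger parallel gripper is mounted at the origin on the work surface. World frame = base frame: x ahead of the robot, y to its left, z up, the work surface at z = 0. Lengths are in m, angles in rad, forces in N, time in s.
With the tool pointing down it reaches from about 0.35 to 0.975 m from the base axis. Payload 7.1 kg.
Tool frame: the origin (TCP) lies midway between the tips of the shut fingers; the grasp point (between the pads) lies 19 mm behind it; z points along the fingers, y is the line along which they close (so a half turn about z gives the same grasp; the last joint's range is limited). The gripper opens to 88 mm and grips with 3 to 60 N. Pads are 20 mm wide; open, the fingers measure 115 mm over their backs; the gripper's body (75 mm by 178 mm) begins 61 mm behind the grasp point.
Start: joints at [1.292, 0.423, 1.63, -0, 1.089, -0.019], TCP at [0.161, 0.604, 0.223] pointing down, gripper open.
Joint ranges: [-3, 3], [-0.9, 2.11], [0.09, 2.58], [-1.31, 4.45], [0.11, 2.69], [-2.54, 2.54]. Speed limits (rad/s): [2.39, 2.39, 3.01, 3.14, 3.14, 3.14].

## Interface

Orientations are given as a unit quaternion [w, x, y, z].
In Python, from station import move_pose, movel, movej, command_gripper, wait, inverse_kinematics, read_camera, camera_info, MotionError, job_done, get_time, get_joint_pos, get_qvel, get_effort, get_tcp_pos, get_ee_rot, get_ft_force, get_ft_torque, get_grip_width, get_finger_force gives the robot as it stands. Calls block until the motion is done:
- move_pose(position, orientation): joint-space move of the TCP to a pose.
- movel(position, frame=None, v=0.15, until_force=None): straight line of the TCP; frame=None keeps the orientation; v is the mean speed in m/s. With until_force (N) it stops when the force on the tool has changed by that much, and returns True; else False.
- movej(angles): joint-space move.
- command_gripper(opening): opening from 0.0 (shut) to 1.0 (fully open); the grip force is fixed at half the most; returns when the fingers have stopped.
- wait(seconds).
- inverse_kinematics(position, orientation): joint angles nearest the present ones, or None.
- read_camera(name): name is "scene" or "top" or "wrist"; returns the picture (384x512x3 uint8, red, green, blue); there is no depth.
- camera_info(name): a dict with "intrinsics" (3x3 intrinsics, pixels), "T" (4x4, takes a point from camera to world coordinates); the wrist camera has in their place "tool_from_camera" (4x4, takes a point from camera to tool coordinates, whose origin is the TCP and whose axes are the flange's). Camera axes: x right, y up, looking along -z (the intrinsics and any distortion apply to the point x, -y, -z); pixel columns grow to the right and rows downward; lengths in m; the calibration is good to about 2 mm. A picture is of the moment at which its call begins: read the wrist's pose just before it. camera_info takes no time and is no camera call.
A pose or a line that the arm cannot do raises MotionError and nothing moves.
- job_done(): hands the job in; it is judged then, once.
Readings, each from a call of its own:
- get_time(): time.
- get_joint_pos(): joint angles.
- get_qvel(): joint speeds.
- get_effort(): joint torques, N m.
- get_tcp_pos(): TCP position.
- get_ee_rot(): TCP orientation.
- get_ft_force(): force on the tool from outside, world axes, zero at the start.
- get_ft_torque(): the same for the moment, N m.
- get_grip_width(): opening from 0.0 (shut) to 1.0 (fully open).
- get_finger_force(): force on a finger pad.
Only numpy, scipy, OpenCV 4.12 (cv2) and the standard library are available. Lean on these libraries where they do the work, as an engineer would, in place of code of your own. Each camera call takes 0.05 s, during which the arm holds its last target. There are 200 camera calls.

## Working session

There is one attempt and no reset: what is moved stays moved. The work goes in short steps, each a Python script; the robot and the scene stay as the last script left them, time stands still between calls to the robot, and variables do not carry over. Pictures are saved under pics/ and viewed, at most 10 in all, crops included, and the job is handed in when it is done.

```bash
mkdir -p pics; python3 - <<'E'
from station import *
import cv2
for n in("top","scene"):
    cv2.imwrite(f"pics/{n}0.png",read_camera(n)[:,:,::-1]); c=camera_info(n); print(n,c)
print(get_time(),get_ee_rot())
E
```

```text
top {'intrinsics': array([[350.38551033,   0.        , 253.78280044],
       [  0.        , 350.38551033, 196.46324802],
       [  0.        ,   0.        ,   1.        ]]), 'T': array([[-0.00929238,  0.99001716, -0.14064025,  0.39310673],
       [-0.99920854, -0.01463319, -0.03698858,  0.014149  ],
       [-0.03867735,  0.14018523,  0.98936958,  0.72694016],
       [ 0.        ,  0.        ,  0.        ,  1.        ]])}
scene {'intrinsics': array([[363.1917311 ,   0.        , 255.654638  ],
       [  0.        , 363.1917311 , 183.78244242],
       [  0.        ,   0.        ,   1.        ]]), 'T': array([[-0.23892397, -0.66241695,  0.71001347,  1.09275302],
       [ 0.97097254, -0.17148441,  0.16674957,  0.18501328],
       [ 0.0112985 ,  0.72924405,  0.68416041,  0.66637494],
       [ 0.        ,  0.        ,  0.        ,  1.        ]])}
0.1 [-1.08978195e-04  1.29522414e-01  9.91576244e-01 -6.95986408e-04]
```

View pics/top0.png

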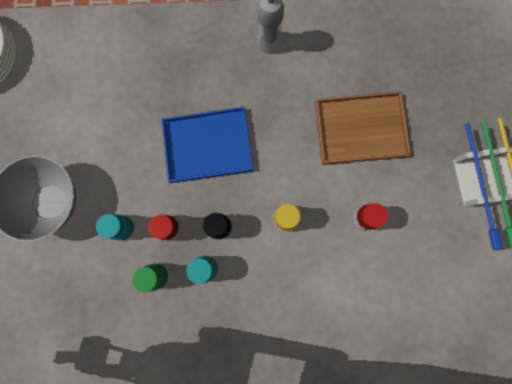

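View pics/scene0.png

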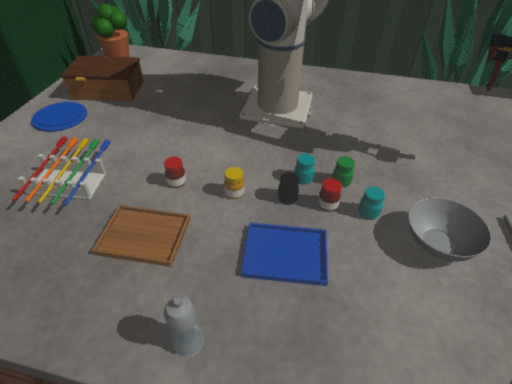

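Red caps at top-view pixels (162,227) and (373,216) are the relish. Things that could be taken for them are the yellow cap (287,217, mustard), turquoise (114,227) and (202,270), black (217,226) and green (150,278). The blue tray is near (208,145) and the wooden tray near (363,128). Next I'll localise them and check a crop.

```bash
cat > h.py <<'E'
from station import *
import cv2, numpy as np
def ray(K,T,uv,z):
    d=np.array([(uv[0]-K[0,2])/K[0,0],-(uv[1]-K[1,2])/K[1,1],-1.]); d=T[:3,:3]@d
    return T[:3,3]+d*(z-T[2,3])/d[2]
def wristT():
    w,x,y,z=get_ee_rot(); from scipy.spatial.transform import Rotation as R
    M=np.eye(4); M[:3,:3]=R.from_quat([x,y,z,w]).as_matrix(); M[:3,3]=get_tcp_pos()
    return M@camera_info("wrist")["tool_from_camera"]
def hue(img,lo,hi,s=120,v=50):
    h=cv2.cvtColor(img,cv2.COLOR_RGB2HSV)
    m=(h[...,1]>s)&(h[...,2]>v)
    m&=((h[...,0]>=lo)&(h[...,0]<=hi)) if lo<=hi else ((h[...,0]>=lo)|(h[...,0]<=hi))
    return m.astype(np.uint8)
def blobs(m,amin=150):
    n,l,st,c=cv2.connectedComponentsWithStats(m)
    return [(c[i],st[i],(l==i).astype(np.uint8)) for i in range(1,n) if st[i][4]>amin]
E
python3 - <<'E'
from h import *
im=cv2.cvtColor(cv2.imread("pics/top0.png"),cv2.COLOR_BGR2RGB)
c=camera_info("top");K,T=c["intrinsics"],c["T"]
for n,a in dict(red=(172,6,150,120),yel=(18,32,150,120),teal=(80,97,120,60),green=(50,75,120,60)).items():
    for p,s,m in blobs(hue(im,*a)): print(n,p.round(1),s,ray(K,T,p,.067).round(4))
print("black",ray(K,T,(217,226),.067).round(4))
for n,a in dict(blue=(105,125,150,50),wood=(7,20,80,50)).items():
    for p,s,m in blobs(hue(im,*a),3000):
        q=cv2.findContours(m,0,2)[0]; q=max(q,key=cv2.contourArea)
        w=np.array([ray(K,T,u,.016)[:2] for u in q[:,0]],np.float32)
        print(n,p,s,cv2.minAreaRect(w))
cv2.imwrite("pics/crop1.png",cv2.resize(np.hstack([im[180:300,80:240],im[160:280,280:440]])[:,:,::-1],None,fx=2.4,fy=2.4,interpolation=cv2.INTER_CUBIC))
E
```

```text
red [374.4 215.2] [362 204  26  24 494] [ 0.4484 -0.1859  0.067 ]
red [160.  226.3] [149 215  23  24 440] [0.4323 0.2178 0.067 ]
yel [505.  141.4] [498 119  14  52 180] [ 0.5852 -0.438   0.067 ]
yel [287.  216.5] [275 205  25  24 484] [ 0.4478 -0.0234  0.067 ]
teal [108.9 226. ] [ 96 214  29  25 495] [0.4339 0.3166 0.067 ]
teal [199.5 270.2] [187 257  26  26 529] [0.35   0.1411 0.067 ]
green [499.  186.9] [482 121  30 126 441] [ 0.4982 -0.4177  0.067 ]
green [145.2 278.7] [133 265  24  26 472] [0.3351 0.2429 0.067 ]
black [0.4316 0.1089 0.067 ]
blue [206.82989019 144.58496185] [ 163  107   90   75 5373] ((0.6072385311126709, 0.13919660449028015), (0.13962583243846893, 0.17751511931419373), 7.2819647789001465)
wood [362.19814082 127.60027543] [ 315   92   96   72 5809] ((0.6367607116699219, -0.18626706302165985), (0.14247722923755646, 0.1829845905303955), 4.246715545654297)
```

View pics/crop1.png

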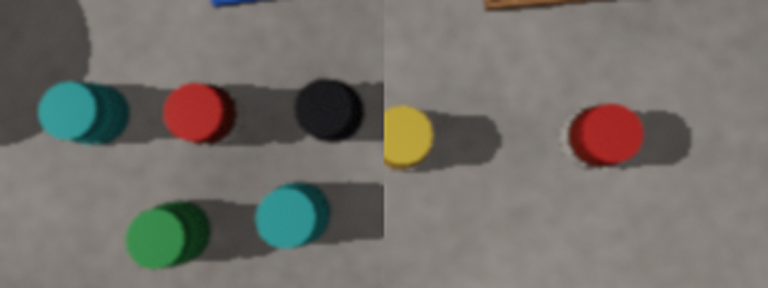

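Crop confirms two red caps, at crop (197,112) and (610,134), flanked by teal, black and yellow. The tray rectangles match 140x180 mm. Next I'll hover over jar A with diagonal closing, the clearest direction, and refine with the wrist camera.

```bash
cat >> h.py <<'E'
def quat(phi): return [0,np.cos(phi),np.sin(phi),0]
def hover(xy,z,close_deg):
    best=None
    for k in(0,180):
        q=quat(np.radians((close_deg+k+90)/2)); j=inverse_kinematics([*xy,z],q)
        if j is not None and (best is None or abs(j[5])<abs(best[0][5])): best=(j,q)
    movej(best[0]); return best
def see(xy,name):
    T=wristT(); im=read_camera("wrist"); cv2.imwrite(name,im[:,:,::-1]); K=camera_info("wrist")["intrinsics"]
    r=[]
    for p,s,m in blobs(hue(im,172,6,150,100)):
        q=max(cv2.findContours(m,0,2)[0],key=cv2.contourArea); c,rad=cv2.minEnclosingCircle(q)
        w=ray(K,T,c,.069); e=ray(K,T,(c[0]+rad,c[1]),.069); r.append((np.round(c,1),round(rad,1),w.round(4),round(float(np.linalg.norm(e-w)),4)))
    return r
E
python3 - <<'E'
from h import *
print(camera_info("wrist"))
j,q=hover((.432,.218),.24,135); print(np.round(j,3),q,get_time(),get_tcp_pos())
for r in see(0,"pics/w1.png"): print(r)
E
```

```text
{'intrinsics': array([[276.49551617,   0.        , 256.32801369],
       [  0.        , 276.49551617, 192.78469486],
       [  0.        ,   0.        ,   1.        ]]), 'tool_from_camera': array([[-7.60487774e-04,  9.68803788e-01,  2.47827848e-01,
         6.60443931e-02],
       [ 9.99999600e-01,  8.53636933e-04, -2.68409000e-04,
         1.38769524e-04],
       [-4.71590660e-04,  2.47827544e-01, -9.68804049e-01,
        -1.62160881e-01],
       [ 0.00000000e+00,  0.00000000e+00,  0.00000000e+00,
         1.00000000e+00]])}
[ 0.443  0.192  1.918 -0.     1.032  1.228] [0, np.float64(-0.9238795325112868), np.float64(-0.38268343236508967), 0] 1.825 [0.43197421 0.21855235 0.24002791]
(array([257.3, 177.6]), 20.7, array([0.4351, 0.2187, 0.069 ]), 0.0254)
```

View pics/w1.png

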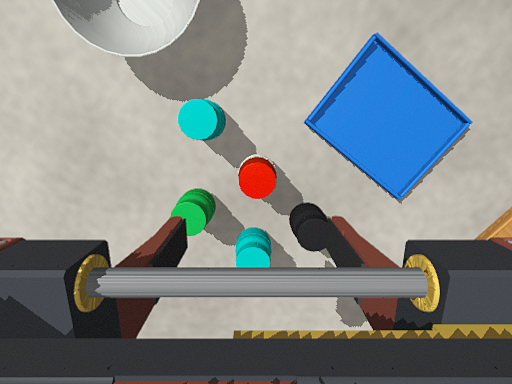

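Wrist view: the red cap at (257,178) has a radius of 25.4 mm, as expected, and gives jar A at (0.434, 0.2185). The fingers' path is clear, so I'll grasp.

```bash
python3 - <<'E'
from h import *
x,y=.434,.2185
movel([x,y,.12],v=.2); 
print(movel([x,y,.02],v=.1,until_force=8),get_tcp_pos())
command_gripper(0.); print("grip",get_grip_width(),get_finger_force())
movel([x,y,.15],v=.12); print("lift",get_grip_width()*88,get_finger_force(),get_ft_force(),get_time())
movel([.607,.139,.15],v=.15)
movel([.607,.139,.035],v=.1)
print(movel([.607,.139,.020],v=.02,until_force=3),get_tcp_pos(),get_ft_force(),get_time())
cv2.imwrite("pics/s2.png",read_camera("scene")[:,:,::-1])
E
```

```text
False [0.43437858 0.21868135 0.02046817]
grip 0.5859873145933383 30.00052085146308
lift 51.4353692574355 29.99973622150719 [ 0.51373646  0.56818961 -1.86891865] 5.6667
True [0.6070737  0.13899686 0.02490576] [-0.90957865 -0.23612152  4.29872506] 8.925
```

View pics/s2.png

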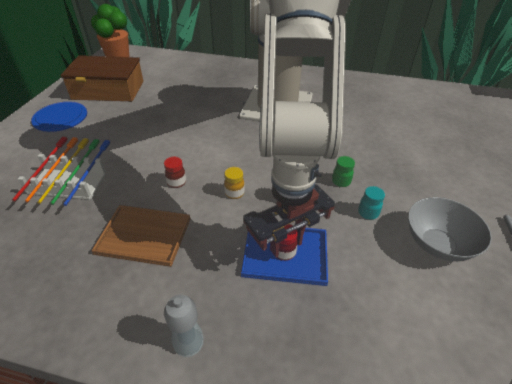

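The jar is in contact with the blue tray's floor at image (287,245). I'll release it, then go to jar B.

```bash
python3 - <<'E'
from h import *
command_gripper(1.); wait(.4)
p=get_tcp_pos(); movel([p[0],p[1],.16],v=.12)
T=wristT(); print("A at",[r for r in see(0,"pics/w3.png")])
hover((.448,-.186),.24,0); print(get_time())
for r in see(0,"pics/w2.png"): print(r)
cv2.imwrite("pics/t2.png",read_camera("top")[:,:,::-1])
im=cv2.cvtColor(cv2.imread("pics/t2.png"),cv2.COLOR_BGR2RGB)
c=camera_info("top")
for p,s,m in blobs(hue(im,172,6,150,120),100): print("top",p,s,ray(c["intrinsics"],c["T"],p,.07))
E
```

```text
A at [(array([257.3, 194.8]), 28.0, array([0.6082, 0.1386, 0.069 ]), 0.0264)]
12.825
(array([256. , 176.4]), 20.8, array([ 0.4492, -0.1828,  0.069 ]), 0.0255)
top [202.7443038  136.27341772] [192 126  23  22 395] [0.6067307  0.13738567 0.07      ]
top [374.38787879 215.16363636] [362 204  26  24 495] [ 0.44812702 -0.18495915  0.07      ]
```

View pics/w2.png

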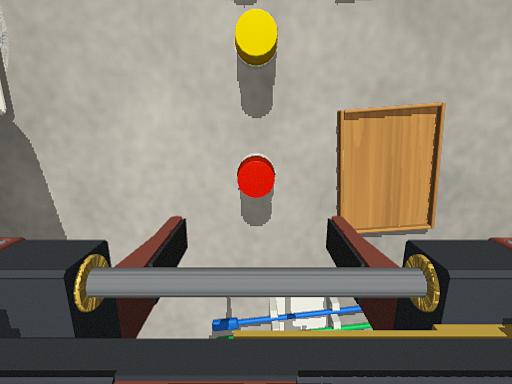

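View pics/t2.png

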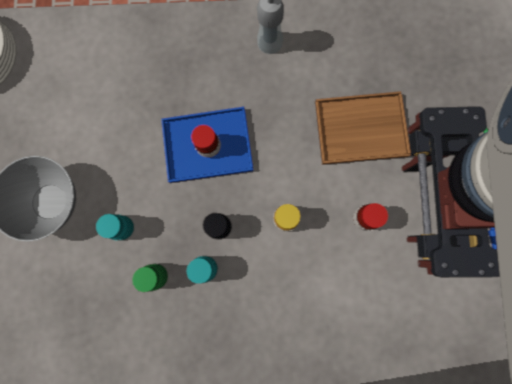

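Jar A stands in the blue tray at (0.607, 0.138). The wrist view shows the red cap at (256,176) and mustard at (256,37), with jar B at (0.449, -0.184). Now I'll grasp B and place it in the wooden tray.

```bash
python3 - <<'E'
from h import *
x,y=.4488,-.184
movel([x,y,.12],v=.2)
print(movel([x,y,.02],v=.1,until_force=8),get_tcp_pos())
command_gripper(0.); print("grip",get_grip_width()*88,get_finger_force())
movel([x,y,.12],v=.12); print("lift",get_grip_width()*88,get_ft_force())
movel([.637,-.186,.12],v=.15)
movel([.637,-.186,.035],v=.1)
print(movel([.637,-.186,.020],v=.02,until_force=3),get_tcp_pos(),get_ft_force(),get_time())
command_gripper(1.); wait(.4)
p=get_tcp_pos(); movel([p[0],p[1],.2],v=.12)
print(see(0,"pics/w4.png"))
hover((.45,0.02),.3,90); print(get_time())
cv2.imwrite("pics/s3.png",read_camera("scene")[:,:,::-1])
E
```

```text
False [ 0.44920819 -0.18418355  0.02048727]
grip 51.47442475744697 30.00073189032264
lift 51.29196749191333 [-0.28763822 -0.37368213 -1.76796122]
True [ 0.63715861 -0.18604676  0.02496355] [-0.00916749  0.09836634  3.28036518] 19.4167
[(array([257.8, 186.5]), 24.0, array([ 0.6384, -0.1859,  0.069 ]), 0.026)]
23.3667
```

View pics/s3.png

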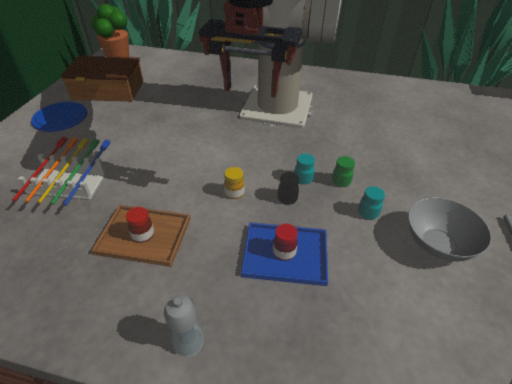

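Both red-capped jars stand upright, one in the wooden tray at (140,225) and one in the blue tray at (286,242), and the arm is clear.

```bash
python3 -c "from station import *; print(job_done())"
```

```text
the job is handed in; nothing more can be done
None
```

The job is handed in: one red-capped relish jar stands upright in the blue tray (placed first) and the other in the wooden tray, both released, in about 23 s of the 54 s allowed; I haven't seen the judge's result.

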